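Release the safety tab and lift the latch of a sample-rod case

ROBOT

A 7-joint arm with a two-finger parallel gripper is mounted at the origin on the work surface. World frame = base frame: x ahead of the robot, y to its left, z up, the work surface at z = 0. Lengths are in m, angles in rad, forces in N, time in s.
With the tool pointing down it reaches from about 0.425 to 0.925 m from the base axis. Payload 6.8 kg.
Tool frame: the origin (TCP) lies on the centre line of the jaws, within the pads' length; the fingertips stand 17 mm ahead of it and the grasp point (between the pads) lies 2 mm behind it; z points along the fingers, x is the direction in which the jaws open and shut, and the axes are right-handed (so a half turn about z gives the same grasp; the last joint's range is limited). The gripper opens to 85 mm and grips with 20 to 120 N. Pads are 22 mm wide; open, the fingers measure 114 mm over their backs; the gripper's body (76 mm by 85 mm) begins 54 mm behind the grasp point. The pads swing forward as they close: fully open they stand 13 mm farther back than shut.
Start: joints at [-1.229, 0.477, 0.022, 1.555, -0.011, 1.109, -0.083], TCP at [0.293, 0.608, 0.248] pointing down, gripper open.
Joint ranges: [-2.96, 2.96], [-0.34, 2.1], [-1.41, 1.46], [0.24, 2.44], [-1.37, 4.51], [0.17, 1.92], [-2.96, 2.96]. Speed limits (rad/s): [2.39, 2.39, 3.14, 3.14, 3.14, 3.14, 3.14].

INTERFACE

Orientations are given as a unit quaternion [w, x, y, z].
In Python, from station import status, read_camera, camera_model, bot gives the robot as it stands.
- The arm moves only by the tool arm_command, never from a script. Its argument "series" is a list of rows, each a list of 3 entries, a list of its own where there are three numbers: the finger opening in mm, from 0 to 85.4, then the shift along the tool's x, y, z in mm, then the turn about the tool's z in rad. In form: [[gripper, [dx, dy, dz], roll], ...]. A call has 1 to 8 rows; each row is the pose to reach, as a shift and turn from the pose commanded when the call began, along the tool's axes at that moment; what a row does not reach only later rows make up. A row lasts 1/8 s, in which the tool goes at most 62.5 mm and 10.7 degrees, less where a joint would pass 70% of its speed; a pose out of reach is approached as far as the arm can. A call with a gripper value outside its range is refused whole. The fingers move at their own pace and stop on an object; "squeeze" is the grip in N (left out, the last holds). Time passes only in rows, so rows that repeat a pose let the fingers close. It gives the time, the measured TCP pose, the force and the opening at its end, in the units of the state.
- status.get_obs(): the state, without advancing time (a new reading comes with each control period).
- read_camera(name): name is "scene" or "top"; returns the picture (384x512x3 uint8, blue, green, red); there is no depth.
- camera_model(name): a dict with "fov_y" (degrees; the focal length in pixels is half the picture's height over the tangent of half this angle, whatever the lens; pixels are square), "cx", "cy" (the principal point, pixels), "R" (3x3) and "t" (3): a world point X has camera coordinates R X + t. Camera axes: x right, y down, z forward; pixel columns grow to the right and rows downward; lengths in m; the calibration is good to about 2 mm. A picture is of the moment at which its call begins. camera_model takes no time and is no camera call.
- bot.hand_in(): hands the job in, once; it reports no verdict.
The state is a dict: "t": time; "q": joint angles; "joint_vel": joint speeds; "joint_torque": joint torques, N m; "eef_pos": TCP position; "tool_rot": TCP orientation; "contact_force": force on the tool from outside, world axes, zero at the start; "torque": the same for the moment, N m; "gripper_width": opening from 0.0 (shut) to 1.0 (fully open).
Only numpy, scipy, OpenCV 4.12 (cv2) and the standard library are available. Lean on these libraries where they do the work, as an engineer would, in place of code of your own. Each camera call takes 0.05 s, during which the arm holds its last target.

TASK

Unlock the catch on the lid of the dark grey case: first slide the orange safety tab fully back, away from the lever, gently until it is firmly against its stop, then lift the steel latch lever by its black grip until it stands upright, and let go so that it stays up. Do not press hard on the stop, do not force the lever while the bolt still holds it, and leave the other things where they are.

Things in the scene. Friction and masses are not known exactly. Their poses are not given: they have to be found in the camera images.
- case: Dark grey case with aluminium edges, 200 x 260 x 88 mm (x, y, z), fixed. Origin: centre of its underside; lid top 88 mm up. In its frame the lever lies along the middle of the lid (y = 0), hinge at x = +50, grip at x = -55 mm; a grey housing (x -10 to +20, y +32 to +104 mm, 26 mm high on the lid) guides the tab and its bolt.
- tab_nub (a point): Centre of the upright nub of the orange safety tab, 14 x 12 x 26 mm (x, y, z in the case's frame), 40.5 mm above the lid; the nub's foot is 27.5 mm above it. Starts near case x = 5, y = 62 to 63.5 mm and slides only along the case's y; +y, away from the lever, releases. About 4 N of friction holds it where it is left.
- tab: The same tab with its brass bolt, which it draws out of the lever's eye. Origin: centre of the nub's foot, axes as the case's. The travel to release differs from case to case, 7 to 24 mm from the locked place (y = 62 mm), and cannot be told from the nub; 1.5 mm after the bolt leaves the eye it meets the end stop.
- end_stop: Rubber-sprung end stop inside the housing that the bolt's rear end meets, 12 x 6 x 12 mm, not reachable or seen; origin at its centre. It gives by 1 mm for each 8 N (on top of the tab's 4 N friction) and must not be loaded beyond 12 N.
- lever (a joint): Angle of the latch lever (rad): 0 lying flat and shut, grows as the grip end is lifted, 1.57 upright, 1.75 its limit. Friction holds it where it is left; lifting it freely takes about 3 N at the grip. While the bolt is in the eye it moves less than 0.05 rad.
- latch_grip (a point): Centre of the black grip block on the lever's free end, 14 x 28 x 36 mm (x, y, z in the case's frame when shut); 32 mm above the lid when shut, its top 50 mm above the lid. 105 mm from the hinge along the lever. The lever below it is as wide (28 mm).
- latch_hinge (a point): Middle of the lever's hinge axis, which runs along the case's y; 10 mm above the lid, at the lever's far (+x) end. The lever is a steel bar 118 x 28 x 8 mm.
- latch: The latch lever itself. Origin on the hinge axis; when shut its axes are the case's. On its left (+y) edge, 45 mm from the hinge, sits a steel eye, 22 x 24 x 24 mm, into which the bolt reaches. The bolt must not bear on the lever with more than 35 N (about 16 N of lift at the grip).
- driver: Screwdriver lying beside the case, leave alone.
- vial: Small closed jar 36 mm across, 60 mm high, beside the case, leave alone.
- spanner: Spanner lying beside the case, leave alone.
- stub: Brass stub, 22 mm across, 28 mm high, standing on the lid near case x = -68, y = -95 mm; leave alone. Origin: centre of its underside.
- mouse: Black computer mouse on the right of the bench, leave alone.
- mug: Blue mug on the left of the bench, leave alone.
- pole_piece: Steel tapered pole piece, 70 mm across, at the back of the bench, leave alone.

How it is judged:
On the way, in this order (a step that is already met when the one before it is completed fails the run):
1. the safety tab is drawn back until its bolt bears on the end stop (contact force between tab and end_stop above 0.8 N), for 0.1 s.
2. the latch lever is lifted upright (value of joint lever above 1.3 rad), for 0.2 s.
At the end, for the whole second after the job is handed in: The lever stands upright (more than 1.3 rad, 75 degrees, open), at rest and let go, and the tab is still drawn back (nub more than 6 mm from its locked place) (value of joint lever above 1.3 rad and velocity of joint lever between -0.05 and 0.05 rad/s and y of tab_nub in the frame of case above 0.068 m); the robot touches nothing.
It fails at once if the tab is pressed against its end stop with more than 12 N (contact force between tab and end_stop above 12 N).
It fails at once if the lever is forced against the bolt with more than 35 N (contact force between latch and tab above 35 N).
It fails at once if a bystander is moved by more than 20 mm (distance of any of driver, vial, spanner, stub, mouse, mug, pole_piece from where it was at the start of the episode above 0.02 m).
It also fails if it takes over 51 s, if anything falls off the work surface, if the arm or the gripper's body presses on something with over 40 N, if the wrist force passes 120 N, or if a joint passes its speed limit or range.

## Working session

There is one attempt and no reset: what is moved stays moved. The work goes in short steps, Python scripts to look and compute and a tool call to move; the robot and the scene stay as the last step left them, time stands still between calls to the robot, and variables do not carry over. Pictures are saved under pics/ and viewed, and the job is handed in when it is done.

Besides the shell and the picture viewer there is one more tool, called as name(argument=value, ...) on one line, values as JSON. arm_command: Moves the arm, as the interface text tells. Its arguments: {"type":"object","properties":{"series":{"type":"array"},"squeeze":{"type":"number"}},"required":["series"]}

```bash
ls; mkdir -p pics; python3 - <<'E'
from station import status, read_camera, camera_model, bot
import cv2
o=status.get_obs()
for k in o: print(k,o[k])
for n in("scene","top"):
    im=read_camera(n); cv2.imwrite(f"pics/{n}0.png",im); print(n,camera_model(n))
E
```

```text
pics
t 0.0
q [-1.22912031  0.47779029  0.02233656  1.55645611 -0.01150204  1.10929896
 -0.08311753]
joint_vel [-4.28743081e-05  1.24731056e-04  1.95050793e-03 -8.01718520e-05
 -1.94975895e-04  9.75782243e-04 -3.40642667e-04]
joint_torque [ 3.90906862e-04 -5.96460021e+01  1.60711806e+00 -2.81187093e+01
  1.23823987e-02  9.39129386e-03 -5.67957159e-06]
eef_pos [0.29322981 0.60735535 0.24733024]
tool_rot [ 5.39730662e-04  8.46982081e-01  5.31620656e-01 -7.35515737e-04]
contact_force [-0.88115523  0.50354884 -0.56928709]
torque [ 0.01206767  0.10164323 -0.03452241]
gripper_width 1.0004912478160113
scene {'fov_y': 51.696167009157165, 'cx': 253.94227816568107, 'cy': 191.36203194325128, 'R': array([[ 0.53216066,  0.84658707,  0.00976549],
       [ 0.6083296 , -0.37432002, -0.69987115],
       [-0.58884645,  0.37838453, -0.71420236]]), 't': array([-0.28112672, -0.30753415,  1.50927251])}
top {'fov_y': 57.90629991297697, 'cx': 255.33544010446212, 'cy': 189.03560785819616, 'R': array([[ 9.71916748e-02, -9.95265627e-01, -3.31975239e-04],
       [-9.71988097e-01, -9.48468024e-02, -2.15042377e-01],
       [ 2.13992799e-01,  2.12230048e-02, -9.76604662e-01]]), 't': array([-0.07381983,  0.61751989,  1.05415269])}
```

View pics/scene0.png

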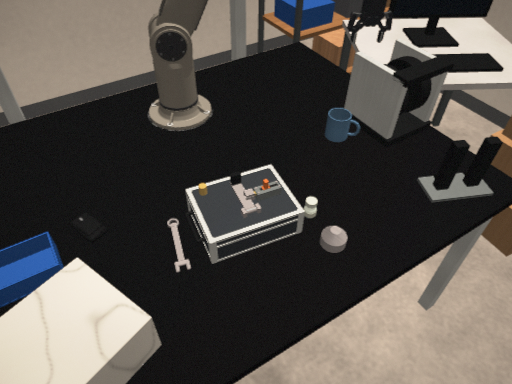

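View pics/top0.png

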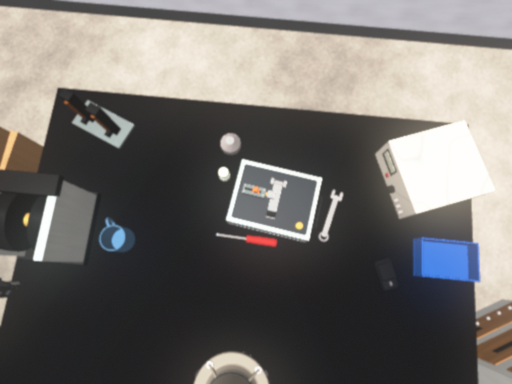

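```bash
cat > h.py <<'E'
import numpy as np, cv2
from station import status, read_camera, camera_model, bot
def cam(n):
    m=camera_model(n); f=192/np.tan(np.radians(m['fov_y']/2)); return m,f
def proj(n,X):
    m,f=cam(n); c=np.asarray(X)@m['R'].T+m['t']; return np.stack([m['cx']+f*c[...,0]/c[...,2],m['cy']+f*c[...,1]/c[...,2]],-1)
def unproj(n,uv,z):
    m,f=cam(n); d=m['R'].T@np.array([(uv[0]-m['cx'])/f,(uv[1]-m['cy'])/f,1]); C=-m['R'].T@m['t']; return C+d*(z-C[2])/d[2]
def crop(n,name,x0,y0,x1,y1,s):
    im=read_camera(n); cv2.imwrite(f"pics/{name}.png",cv2.resize(im[y0:y1,x0:x1],None,fx=s,fy=s,interpolation=cv2.INTER_CUBIC)); return im
E
python3 - <<'E'
from h import *
for n in("scene","top"):
    print(n,proj(n,np.array([[0,0,0],[.293,.608,.248]])))
    im=cv2.imread(f"pics/{n}0.png")
    x0,y0,x1,y1=(170,155,330,265) if n=="scene" else (205,120,355,250)
    cv2.imwrite(f"pics/{n}0c.png",cv2.resize(im[y0:y1,x0:x1],None,fx=5 if n=="scene" else 4.6,fy=5 if n=="scene" else 4.6,interpolation=cv2.INTER_CUBIC))
E
```

```text
scene [[180.12082733 110.60621812]
 [365.72059606  40.08343278]]
top [[231.03261955 392.33431089]
 [  0.96380895 275.73475277]]
```

View pics/scene0c.png

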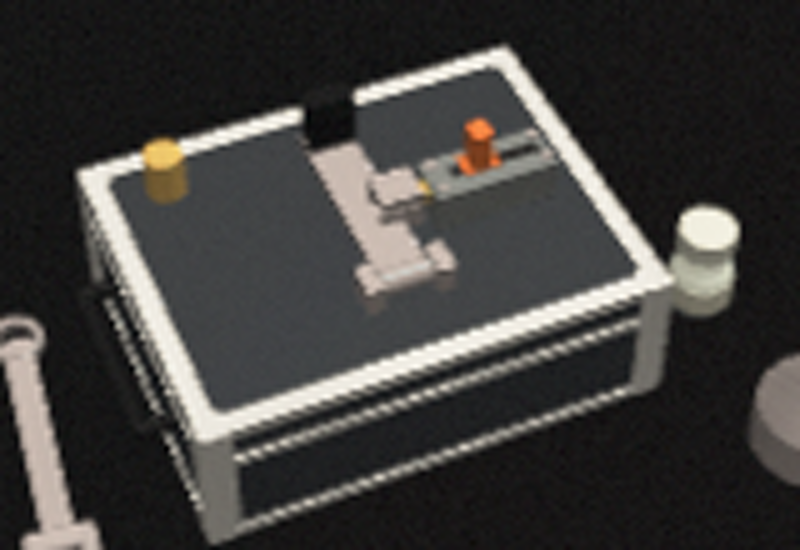

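View pics/top0c.png

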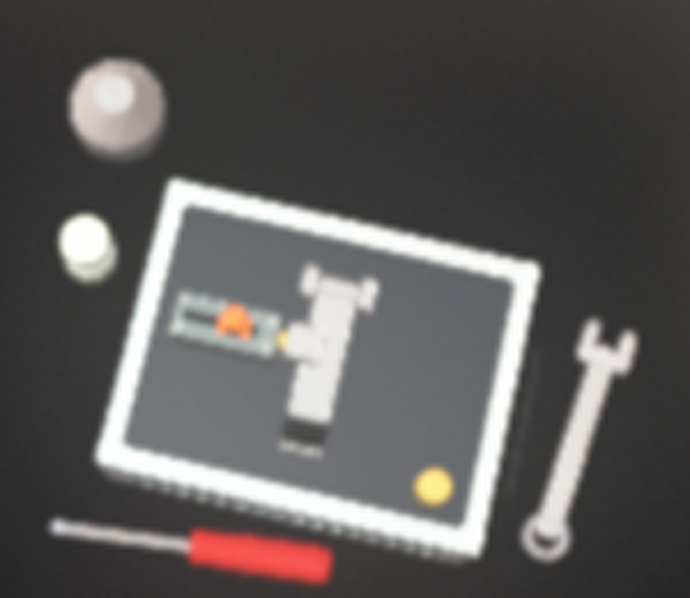

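```bash
cat > fit.py <<'E'
from h import *
from scipy.optimize import least_squares
T=np.array([[172,178],[540,264],[480,556],[97,462],[433,472]])
S=np.array([[672,280],[205,440],[78,172],[505,46],[165,155]])
T=(T+.5)/4.6-.5+[205,120]; S=(S+.5)/5-.5+[170,155]
L=np.array([[.1,.13,.088],[.1,-.13,.088],[-.1,-.13,.088],[-.1,.13,.088]])
def W(p,P):
    c,s=np.cos(p[2]),np.sin(p[2]); P=np.asarray(P); 
    return np.stack([p[0]+c*P[...,0]-s*P[...,1],p[1]+s*P[...,0]+c*P[...,1],P[...,2]],-1)
if __name__=="__main__":
    for uv,n in((T,"top"),(S,"scene")):
        r=least_squares(lambda p:(proj(n,W(p,L))-uv[:4]).ravel(),[.6,0,0]); print(n,r.x,r.fun.reshape(-1,2).round(2).tolist())
    r=least_squares(lambda p:np.r_[(proj("top",W(p,L))-T[:4]).ravel(),(proj("scene",W(p,L))-S[:4]).ravel()],[.6,0,0])
    p=r.x;print(p,np.hypot(*p[:2]),r.fun.reshape(-1,2).round(2).tolist())
    Q={'nubtop':[.005,.063,.1415],'griptop':[-.055,0,.138],'hinge':[.05,0,.098],'stub':[-.068,-.095,.116]}
    for k,v in Q.items():
        print(k,W(p,v),'top',(proj("top",W(p,v))-[205,120])*4.6,'scene',(proj("scene",W(p,v))-[170,155])*5)
E
python3 fit.py
```

```text
top [ 0.59309618 -0.07712664 -0.14175427] [[0.31, 1.16], [-0.7, 0.95], [-0.5, -1.18], [0.88, -0.7]]
scene [ 0.59553229 -0.07700385 -0.13723024] [[-0.17, -0.22], [-0.15, 0.0], [0.44, 0.18], [-0.1, 0.16]]
[ 0.5942776  -0.07690936 -0.13937013] 0.5992336112928505 [[0.19, 0.88], [-0.8, 0.47], [-0.44, -1.66], [0.91, -0.97], [-0.45, -0.44], [-0.48, -0.42], [0.32, -0.2], [-0.2, -0.06]]
nubtop [ 0.60798104 -0.01521482  0.1415    ] top [232.10279748 313.87578164] scene [478.37147579 122.96066169]
griptop [ 0.5398109  -0.06926879  0.138     ] top [304.98215398 425.272004  ] scene [324.67499645  89.28236876]
hinge [ 0.64379279 -0.08385533  0.098     ] top [336.8255577  286.40700629] scene [403.21939666 272.18661799]
stub [ 0.51373961 -0.16154169  0.116     ] top [440.12990641 483.01287111] scene [152.40876959 152.48482249]
```

```bash
python3 - <<'E'
from h import *
for nm,uv in dict(mbot=(348,112),mfront=(383,136),mbase2=(432,122)).items(): print('scene',nm,unproj("scene",uv,0).round(3))
for nm,uv in dict(a=(97,195),b=(80,262),c=(36,262),mug=(118,238)).items():
  print('top',nm,[unproj("top",uv,z).round(3).tolist() for z in(0,.1,.2,.3)])
p=[.5945,-.077,-.138]
from fit import W
for k,v in dict(nub=(.005,.063,.136),grip=(-.055,0,.122),hinge=(.05,0,.098)).items(): print(k,W(p,v))
E
```

```text
scene mbot [0.341 0.542 0.   ]
scene mfront [0.519 0.549 0.   ]
scene mbase2 [0.553 0.766 0.   ]
top a [[0.563, 0.524, 0.0], [0.548, 0.476, 0.1], [0.532, 0.428, 0.2], [0.516, 0.379, 0.3]]
top b [[0.337, 0.536, 0.0], [0.341, 0.487, 0.1], [0.345, 0.438, 0.2], [0.349, 0.388, 0.3]]
top c [[0.323, 0.68, 0.0], [0.328, 0.618, 0.1], [0.333, 0.556, 0.2], [0.338, 0.495, 0.3]]
top mug [[0.426, 0.426, 0.0], [0.422, 0.387, 0.1], [0.419, 0.347, 0.2], [0.415, 0.307, 0.3]]
nub [ 0.6081189  -0.01528675  0.136     ]
grip [ 0.54002288 -0.06943407  0.122     ]
hinge [ 0.64402466 -0.08387812  0.098     ]
```

```bash
cat >> h.py <<'E'
from scipy.spatial.transform import Rotation as Ro
def sh(*Ts):
    o=status.get_obs(); R=Ro.from_quat(np.roll(o['tool_rot'],-1)).as_matrix()
    print('t',round(o['t'],2),'pos',o['eef_pos'].round(4),'yaw x',np.degrees(np.arctan2(R[1,0],R[0,0])).round(2),'F',o['contact_force'].round(2),'gw',round(o['gripper_width'],3),'tilt',R[:,2].round(4))
    for T in Ts: print(T,'->',(R.T@(np.array(T)-o['eef_pos'])*1000).round(1))
E
python3 -c "
from h import *
sh([.285,.37,.25],[.285,.37,.25],[.45,.12,.25],[.608,-.015,.25])"
```

```text
t 0.1 pos [0.2933 0.6074 0.2475] yaw x 64.23 F [-0.34  0.06 -0.69] gw 1.001 tilt [-6.0e-04 -1.5e-03 -1.0e+00]
[0.285, 0.37, 0.25] -> [-217.4   95.8   -2.2]
[0.285, 0.37, 0.25] -> [-217.4   95.8   -2.2]
[0.45, 0.12, 0.25] -> [-370.8  353.1   -1.9]
[0.608, -0.015, 0.25] -> [-423.7  554.    -1.8]
```

arm_command(series=[[85,[-54,24,-5],0],[85,[-108,48,-5],0.1],[85,[-163,72,-5],0.2],[85,[-217,96,-5],0.35],[60,[-248,148,-5],0.5],[60,[-279,199,-5],0.68],[60,[-310,250,-5],0.86],[60,[-341,302,-5],1.04]])

```text
t: 1.1
eef_pos: [0.4177, 0.1678, 0.2534]
tool_rot: [-0.0, 0.999, 0.038, 0.0]
contact_force: [1.0, 1.4, -1.2]
gripper_width: 0.7
```

```bash
python3 -c "
from h import *
sh([.45,.12,.25],[.608,-.015,.25])"
```

```text
t 1.1 pos [0.4177 0.1678 0.2534] yaw x 4.33 F [ 0.96  1.38 -1.2 ] gw 0.7 tilt [ 1.e-04  5.e-04 -1.e+00]
[0.45, 0.12, 0.25] -> [28.6 50.1  3.3]
[0.608, -0.015, 0.25] -> [175.9 196.6   3.3]
```

arm_command(series=[[50,[40,45,3],0.1],[45,[80,90,10],0.214],[45,[120,135,20],0.214],[45,[150,170,30],0.214],[45,[176,197,43],0.214],[45,[176,197,43],0.214]])

```text
t: 1.85
eef_pos: [0.609, -0.0155, 0.2088]
tool_rot: [0.001, 0.998, -0.068, -0.001]
contact_force: [-1.3, 0.1, 0.4]
gripper_width: 0.527
```

```bash
python3 -c "
from h import *
sh([.608,-.0153,.136])
crop('scene','s1',190,100,330,220,5.5);crop('top','t1',205,120,355,250,4.6)"
```

```text
t 1.85 pos [ 0.609  -0.0155  0.2088] yaw x -7.85 F [-1.27  0.06  0.45] gw 0.527 tilt [-0.0018 -0.0023 -1.    ]
[0.608, -0.0153, 0.136] -> [-0.9 -0.3 72.8]
```

View pics/s1.png

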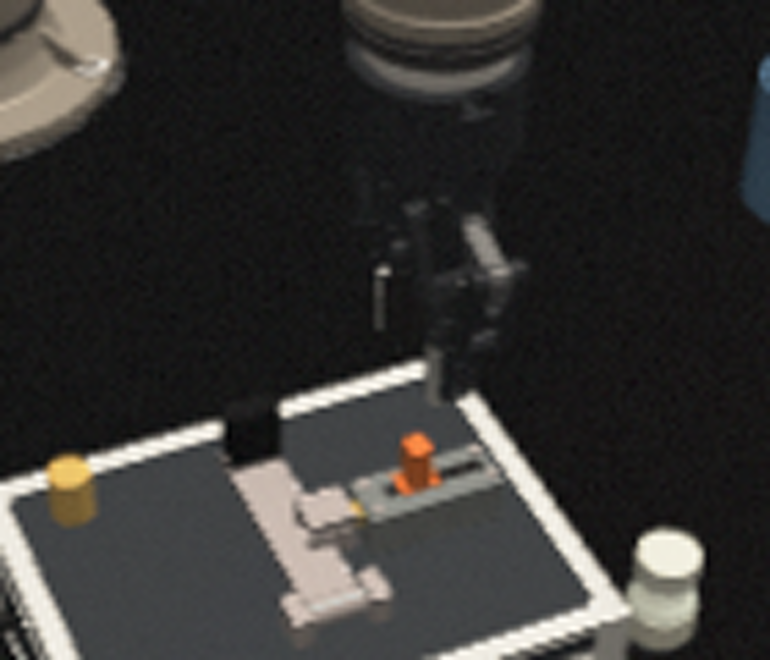

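View pics/t1.png

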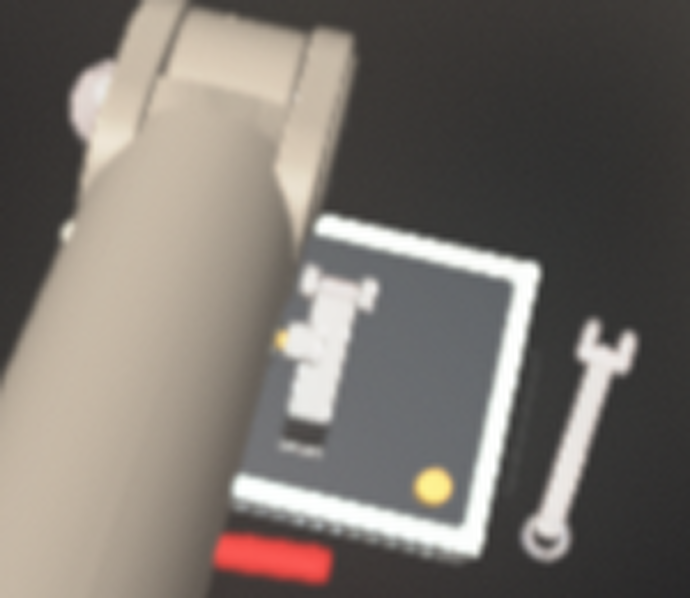

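arm_command(series=[[40,[-1,0,25],0],[40,[-1,0,50],0],[40,[-1,0,65],0],[40,[-1,0,70.5],0],[40,[-1,0,70.5],0]], squeeze=25)

```text
t: 2.58
eef_pos: [0.6076, -0.0122, 0.1402]
tool_rot: [-0.0, 0.998, -0.066, 0.0]
contact_force: [0.3, -0.2, -0.2]
gripper_width: 0.467
```

```bash
python3 -c "
from h import *
sh([.608,-.0153,.138])
crop('scene','s2',210,120,310,200,7.5)"
```

```text
t 2.58 pos [ 0.6076 -0.0122  0.1402] yaw x -7.6 F [ 0.28 -0.19 -0.21] gw 0.467 tilt [ 3.e-04  2.e-04 -1.e+00]
[0.608, -0.0153, 0.138] -> [0.8 3.  2.2]
```

View pics/s2.png

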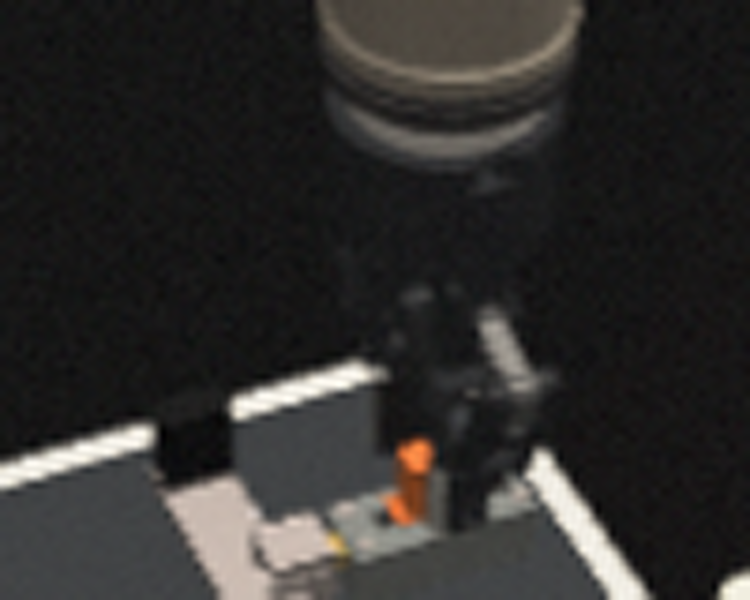

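```bash
python3 -c "
from h import *
from fit import W
p=[.5945,-.077,-.138]
sh()
for v in [(.005,.063,.1415),(.005,.063,.1155),(.025,.063,.12),(.025,.052,.12),(.025,.074,.12),(-.015,.063,.12)]: print(v,((proj('scene',W(p,v))-[210,120])*7.5).round(0))
o=status.get_obs()['eef_pos'];c,s=np.cos(-.138),np.sin(-.138)
d=o[:2]-np.array(p[:2]);print('case xy',c*d[0]+s*d[1],-s*d[0]+c*d[1])
"
```

```text
t 2.62 pos [ 0.6079 -0.0123  0.1405] yaw x -7.61 F [ 0.64 -0.66 -0.61] gw 0.471 tilt [ 1.e-03  2.e-04 -1.e+00]
(0.005, 0.063, 0.1415) [418. 447.]
(0.005, 0.063, 0.1155) [415. 500.]
(0.025, 0.063, 0.12) [440. 527.]
(0.025, 0.052, 0.12) [412. 536.]
(0.025, 0.074, 0.12) [468. 518.]
(-0.015, 0.063, 0.12) [392. 455.]
case xy 0.004413454348991359 0.06588624800170968
```

arm_command(series=[[40,[0.5,3,2],0],[30,[0.5,3,2],0],[20,[0.5,3,2],0],[10,[0.5,3,2],0],[5,[0.5,3,2],0],[5,[0.5,3,2],0]], squeeze=25)

```text
t: 3.38
eef_pos: [0.6074, -0.0155, 0.138]
tool_rot: [-0.0, 0.998, -0.066, -0.0]
contact_force: [-2.9, 0.2, 5.4]
gripper_width: 0.159
```

```bash
python3 -c "
from h import *
sh()
crop('scene','s3',210,120,310,200,7.5)
sh()"
```

```text
t 3.38 pos [ 0.6074 -0.0155  0.138 ] yaw x -7.62 F [-2.85  0.23  5.42] gw 0.159 tilt [-5.e-04  3.e-04 -1.e+00]
t 3.42 pos [ 0.6074 -0.0155  0.138 ] yaw x -7.62 F [-3.59  0.33  6.12] gw 0.159 tilt [-4.e-04  2.e-04 -1.e+00]
```

View pics/s3.png

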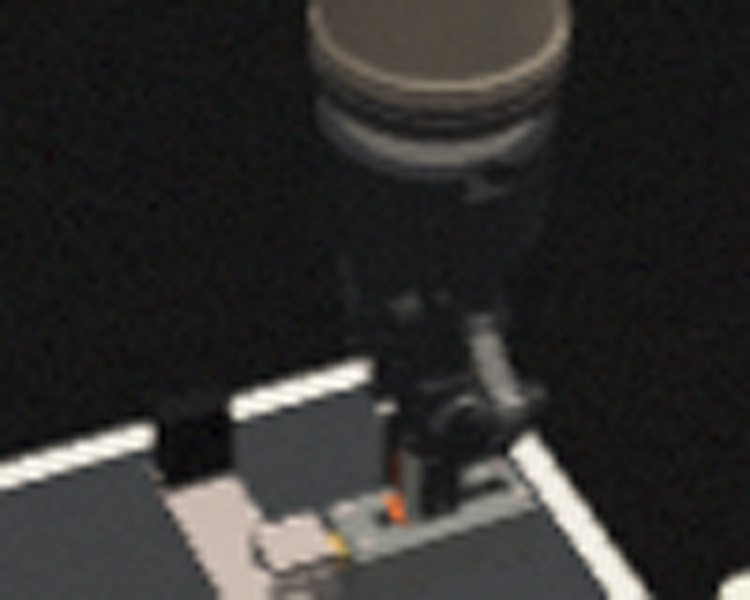

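arm_command(series=[[5,[0,-1,0],0],[5,[0,-2,0],0],[5,[0,-3,0],0],[5,[0,-4,0],0],[5,[0,-5,0],0],[5,[0,-5,0],0]])

```text
t: 4.18
eef_pos: [0.6079, -0.0123, 0.138]
tool_rot: [0.001, 0.998, -0.067, -0.0]
contact_force: [-3.6, -2.9, 6.2]
gripper_width: 0.156
```

```bash
cat >> h.py <<'E'
def cs():
    o=status.get_obs();c,s=np.cos(-.138),np.sin(-.138);d=o['eef_pos'][:2]-[.5945,-.077];F=o['contact_force']
    print('t %.2f case x %.2f y %.2f mm  Fx %.2f Fy %.2f Fz %.2f gw %.3f'%(o['t'],1e3*(c*d[0]+s*d[1]),1e3*(-s*d[0]+c*d[1]),c*F[0]+s*F[1],-s*F[0]+c*F[1],F[2],o['gripper_width']))
E
python3 -c "
from h import *
cs()"
```

```text
t 4.17 case x 4.35 y 65.95 mm  Fx -3.14 Fy -3.33 Fz 6.20 gw 0.156
```

arm_command(series=[[5,[0,-1,0],0],[5,[0,-2,0],0],[5,[0,-2,0],0],[5,[0,-2,0],0]])

```text
t: 4.68
eef_pos: [0.6082, -0.0103, 0.138]
tool_rot: [0.001, 0.998, -0.067, -0.0]
contact_force: [-3.2, -3.0, 4.3]
gripper_width: 0.156
```

```bash
python3 -c "
from h import *
cs()"
```

```text
t 4.67 case x 4.35 y 67.94 mm  Fx -2.75 Fy -3.37 Fz 4.34 gw 0.156
```

Sliding steadily at about 3.4 N. Continuing in 1.5–2 mm steps, watching the force.

arm_command(series=[[5,[0,-1,0],0],[5,[0,-2,0],0],[5,[0,-2,0],0]])

```text
t: 5.05
eef_pos: [0.6085, -0.0083, 0.138]
tool_rot: [0.001, 0.998, -0.067, -0.0]
contact_force: [-3.9, -2.9, 4.9]
gripper_width: 0.159
```

arm_command(series=[[5,[0,-0.7,0],0],[5,[0,-1.5,0],0],[5,[0,-1.5,0],0]])

```text
t: 5.42
eef_pos: [0.6087, -0.0069, 0.138]
tool_rot: [0.001, 0.998, -0.067, -0.0]
contact_force: [-3.9, -3.1, 4.7]
gripper_width: 0.16
```

arm_command(series=[[5,[0,-0.7,0],0],[5,[0,-1.5,0],0],[5,[0,-1.5,0],0]])

```text
t: 5.8
eef_pos: [0.6088, -0.0058, 0.138]
tool_rot: [0.001, 0.998, -0.067, -0.0]
contact_force: [-4.1, -2.7, 6.0]
gripper_width: 0.159
```

arm_command(series=[[5,[0,-0.7,0],0],[5,[0,-1.5,0],0],[5,[0,-1.5,0],0]])

```text
t: 6.18
eef_pos: [0.6089, -0.0054, 0.138]
tool_rot: [0.002, 0.998, -0.068, -0.0]
contact_force: [-3.4, -6.3, 4.2]
gripper_width: 0.16
```

arm_command(series=[[5,[0,-0.5,0],0],[5,[0,-1,0],0],[5,[0,-1,0],0],[5,[0,-1,0],0]])

```text
t: 6.68
eef_pos: [0.6089, -0.0052, 0.138]
tool_rot: [0.002, 0.998, -0.068, -0.0]
contact_force: [-4.1, -8.8, 4.5]
gripper_width: 0.159
```

```bash
python3 -c "
from h import *
cs()"
```

```text
t 6.67 case x 4.41 y 73.06 mm  Fx -2.87 Fy -9.30 Fz 4.46 gw 0.159
```

arm_command(series=[[15,[0,1,0],0],[30,[0,1.5,0],0],[40,[0,2,0],0],[40,[0,2,0],0],[40,[0,2,-20],0],[40,[0,2,-50],0],[40,[0,2,-80],0]])

```text
t: 7.55
eef_pos: [0.6096, -0.0033, 0.2201]
tool_rot: [-0.0, 0.998, -0.067, 0.001]
contact_force: [0.0, 0.5, 0.2]
gripper_width: 0.47
```

```bash
python3 -c "
from h import *
cs()
sh([.540,-.0694,.2])
crop('scene','s4',210,120,310,200,7.5)"
```

```text
t 7.55 case x 4.79 y 75.11 mm  Fx -0.02 Fy 0.50 Fz 0.21 gw 0.470
t 7.55 pos [ 0.6096 -0.0033  0.2201] yaw x -7.63 F [0.05 0.5  0.21] gw 0.47 tilt [ 1.1e-03  1.0e-04 -1.0e+00]
[0.54, -0.0694, 0.2] -> [-60.2  74.8  20. ]
```

View pics/s4.png

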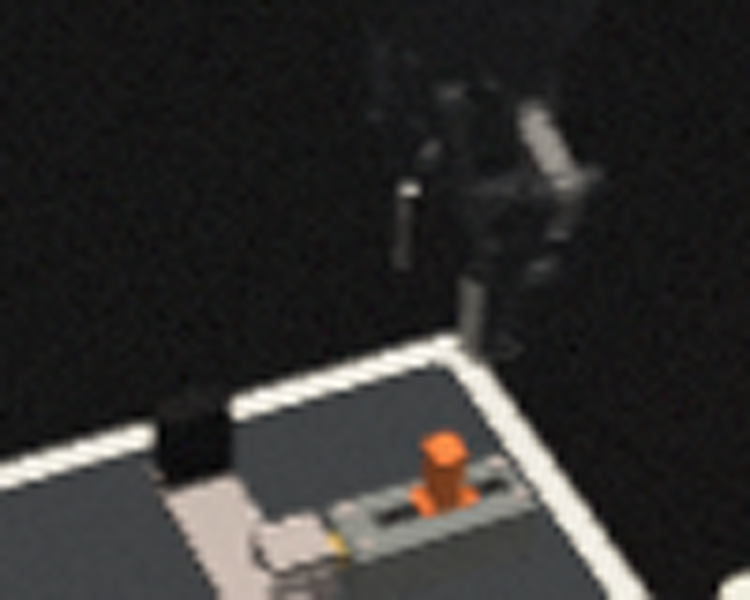

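arm_command(series=[[55,[-8,9,0],-0.18],[55,[-16,19,0],-0.36],[55,[-24,28,0],-0.54],[55,[-32,37,0],-0.72],[55,[-40,47,0],-0.9],[55,[-48,56,0],-1.08],[55,[-56,65,5],-1.26],[55,[-60,75,10],-1.44]])

```text
t: 8.6
eef_pos: [0.5399, -0.07, 0.2091]
tool_rot: [0.001, 0.792, 0.61, 0.001]
contact_force: [0.1, 0.5, -0.0]
gripper_width: 0.647
```

```bash
python3 -c "
from h import *
print(status.get_obs()['q'].round(2))
sh([.540,-.0694,.2],[.540,-.0694,.122])"
```

```text
[-0.17  0.31  0.23  1.92 -0.09  0.92  1.41]
t 8.6 pos [ 0.5399 -0.07    0.2091] yaw x 75.21 F [ 0.12  0.49 -0.05] gw 0.647 tilt [ 1.7e-03 -2.0e-04 -1.0e+00]
[0.54, -0.0694, 0.2] -> [ 0.6 -0.1  9.1]
[0.54, -0.0694, 0.122] -> [ 0.6 -0.2 87.1]
```

arm_command(series=[[55,[0,0,0],-0.12],[55,[0,0,15],-0.12],[55,[0,0,15],-0.12]])

```text
t: 8.98
eef_pos: [0.5391, -0.0694, 0.1918]
tool_rot: [-0.001, 0.757, 0.654, -0.001]
contact_force: [0.2, -0.2, 0.4]
gripper_width: 0.643
```

```bash
python3 -c "
from h import *
from fit import W
sh([.540,-.0694,.122])
crop('scene','s5',190,120,290,200,7.5)
print((proj('scene',np.array([[.54,-.0694,.138],W([.5945,-.077,-.138],[-.048,0,.12])]))-[190,120])*7.5)
"
```

```text
t 8.97 pos [ 0.5391 -0.0694  0.1918] yaw x 81.63 F [ 0.18 -0.23  0.36] gw 0.643 tilt [-2.1e-03 -1.0e-04 -1.0e+00]
[0.54, -0.0694, 0.122] -> [ 0.2  1.1 69.8]
[[336.96185499 396.86010332]
 [345.49091253 445.51122635]]
```

View pics/s5.png

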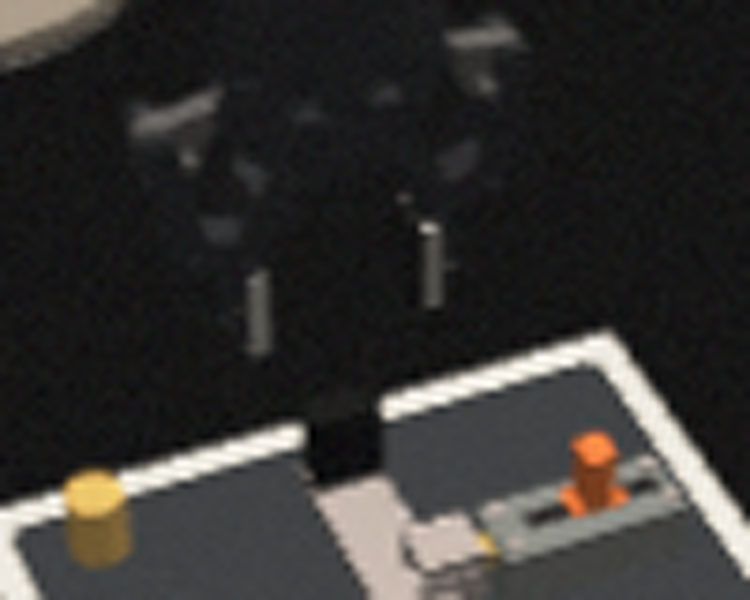

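arm_command(series=[[55,[0,1,25],0],[55,[0,1,50],0],[55,[0,1,65],0],[55,[0,1,70],0],[55,[0,1,70],0]])

```text
t: 9.65
eef_pos: [0.5411, -0.0697, 0.123]
tool_rot: [0.0, 0.756, 0.654, 0.0]
contact_force: [0.6, 0.5, 0.3]
gripper_width: 0.644
```

arm_command(series=[[45,[0,0,0],0],[35,[0,0,0],0],[20,[0,0,0],0],[20,[0,0,0],0],[20,[0,0,0],0]], squeeze=30)

```text
t: 10.28
eef_pos: [0.5413, -0.0692, 0.1235]
tool_rot: [0.0, 0.756, 0.654, 0.001]
contact_force: [-2.5, 2.2, 6.3]
gripper_width: 0.322
```

```bash
python3 -c "
from h import *
cs();sh()
crop('scene','s6',190,120,290,200,7.5)
"
```

```text
t 10.28 case x -53.81 y 0.41 mm  Fx -2.78 Fy 1.85 Fz 6.25 gw 0.322
t 10.28 pos [ 0.5413 -0.0692  0.1235] yaw x 81.76 F [-2.5   2.21  6.25] gw 0.322 tilt [ 9.e-04  7.e-04 -1.e+00]
```

View pics/s6.png

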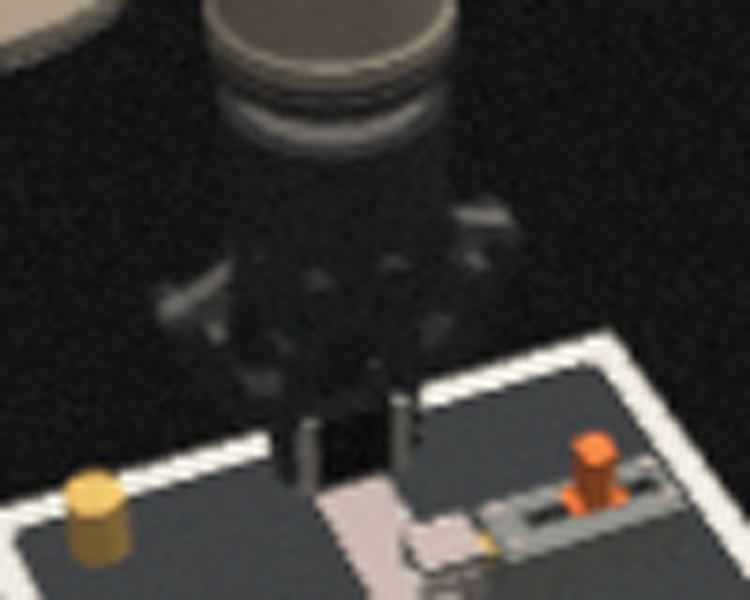

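arm_command(series=[[20,[0,0.5,-1.5],0],[20,[0,0.7,-3],0],[20,[0,1,-4],0],[20,[0,1,-4],0]])

```text
t: 10.82
eef_pos: [0.542, -0.0694, 0.1266]
tool_rot: [-0.0, 0.756, 0.655, 0.0]
contact_force: [4.2, 3.7, -7.5]
gripper_width: 0.322
```

```bash
python3 -c "
from h import *
cs();sh()
"
```

```text
t 10.82 case x -53.07 y 0.34 mm  Fx 3.66 Fy 4.21 Fz -7.48 gw 0.322
t 10.82 pos [ 0.542  -0.0694  0.1266] yaw x 81.79 F [ 4.21  3.66 -7.48] gw 0.322 tilt [-0.e+00  3.e-04 -1.e+00]
```

arm_command(series=[[20,[0,0.2,-0.6],0],[20,[0,0.3,-1.2],0],[20,[0,0.3,-1.2],0]])

```text
t: 11.2
eef_pos: [0.5423, -0.0694, 0.1279]
tool_rot: [-0.0, 0.756, 0.655, 0.0]
contact_force: [3.5, 3.4, -7.0]
gripper_width: 0.324
```

```bash
python3 -c "
from h import *
cs();sh()
"
```

```text
t 11.20 case x -52.73 y 0.35 mm  Fx 2.96 Fy 3.88 Fz -7.04 gw 0.324
t 11.2 pos [ 0.5423 -0.0694  0.1279] yaw x 81.79 F [ 3.46  3.44 -7.04] gw 0.324 tilt [ 2.e-04  4.e-04 -1.e+00]
```

arm_command(series=[[20,[0,0.2,-0.6],0],[20,[0,0.4,-1.2],0],[20,[0,0.6,-1.8],0],[20,[0,0.6,-1.8],0]])

```text
t: 11.7
eef_pos: [0.5428, -0.0695, 0.1297]
tool_rot: [-0.0, 0.756, 0.655, 0.0]
contact_force: [3.9, 2.4, -7.0]
gripper_width: 0.32
```

arm_command(series=[[20,[0,0.2,-0.6],0],[20,[0,0.4,-1.2],0],[20,[0,0.6,-1.8],0],[20,[0,0.6,-1.8],0]])

```text
t: 12.2
eef_pos: [0.5434, -0.0696, 0.1315]
tool_rot: [-0.0, 0.756, 0.655, 0.0]
contact_force: [4.1, 4.1, -6.8]
gripper_width: 0.325
```

```bash
python3 -c "
import numpy as np
for d in range(4,93,4):
    f=np.radians(14.84+d); x=-107.4*np.cos(f)+103.8; z=107.4*np.sin(f)-27.5
    print(d,(x-2.5).round(1),(-(z-8.8)).round(1))
"
```

```text
4 -0.3 1.6
8 2.3 -5.4
12 5.5 -12.2
16 9.1 -18.8
20 13.2 -25.1
24 17.6 -31.1
28 22.5 -36.7
32 27.8 -42.0
36 33.5 -47.0
40 39.5 -51.5
44 45.7 -55.6
48 52.3 -59.3
52 59.1 -62.4
56 66.1 -65.2
60 73.2 -67.4
64 80.5 -69.1
68 87.9 -70.3
72 95.4 -70.9
76 102.9 -71.1
80 110.4 -70.7
84 117.8 -69.8
88 125.2 -68.4
92 132.4 -66.5
```

arm_command(series=[[20,[0,2.3,-5.4],0],[20,[0,5.5,-12.2],0],[20,[0,9.1,-18.8],0],[20,[0,13.2,-25.1],0],[20,[0,17.6,-31.1],0],[20,[0,22.5,-36.7],0],[20,[0,27.8,-42.0],0],[20,[0,27.8,-42.0],0]])

```text
t: 13.2
eef_pos: [0.5704, -0.0735, 0.1742]
tool_rot: [-0.001, 0.756, 0.655, -0.0]
contact_force: [-1.1, 6.1, -0.0]
gripper_width: 0.321
```

```bash
python3 -c "
from h import *
cs();sh()
crop('scene','s7',190,100,290,180,7.5)
"
```

```text
t 13.20 case x -24.39 y 0.12 mm  Fx -1.90 Fy 5.87 Fz -0.04 gw 0.321
t 13.2 pos [ 0.5704 -0.0735  0.1742] yaw x 81.78 F [-1.07  6.08 -0.04] gw 0.321 tilt [-1.6e-03  9.0e-04 -1.0e+00]
```

View pics/s7.png

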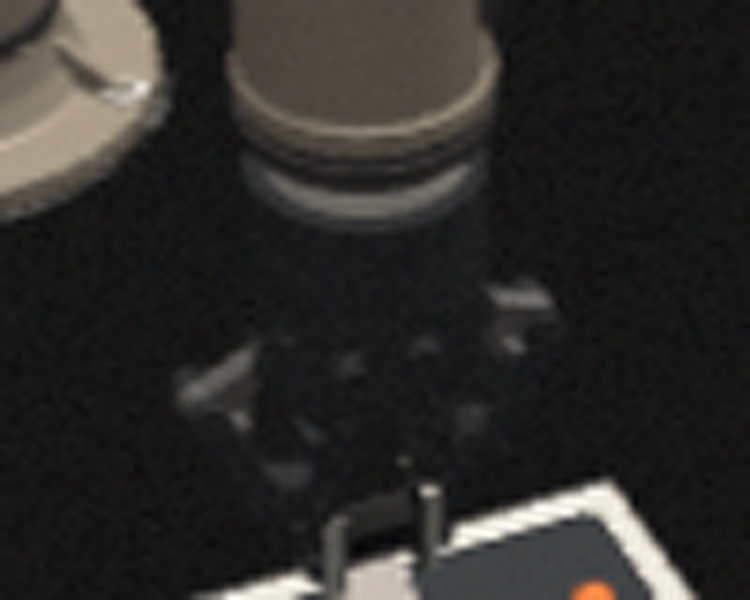

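arm_command(series=[[20,[0,5.7,-5],0],[20,[0,11.7,-9.5],0],[20,[0,17.9,-13.6],0],[20,[0,24.5,-17.3],0],[20,[0,31.3,-20.4],0],[20,[0,38.3,-23.2],0],[20,[0,45.4,-25.4],0],[20,[0,52.7,-27.1],0]])

```text
t: 14.25
eef_pos: [0.6216, -0.0809, 0.2009]
tool_rot: [-0.002, 0.756, 0.655, -0.001]
contact_force: [-3.3, 5.3, -1.5]
gripper_width: 0.32
```

```bash
python3 -c "
from h import *
cs();sh()
crop('scene','s8',190,100,310,190,6.5)
"
```

```text
t 14.25 case x 27.36 y -0.13 mm  Fx -4.03 Fy 4.84 Fz -1.49 gw 0.320
t 14.25 pos [ 0.6216 -0.0809  0.2009] yaw x 81.77 F [-3.33  5.35 -1.49] gw 0.32 tilt [-0.0038  0.0013 -1.    ]
```

View pics/s8.png

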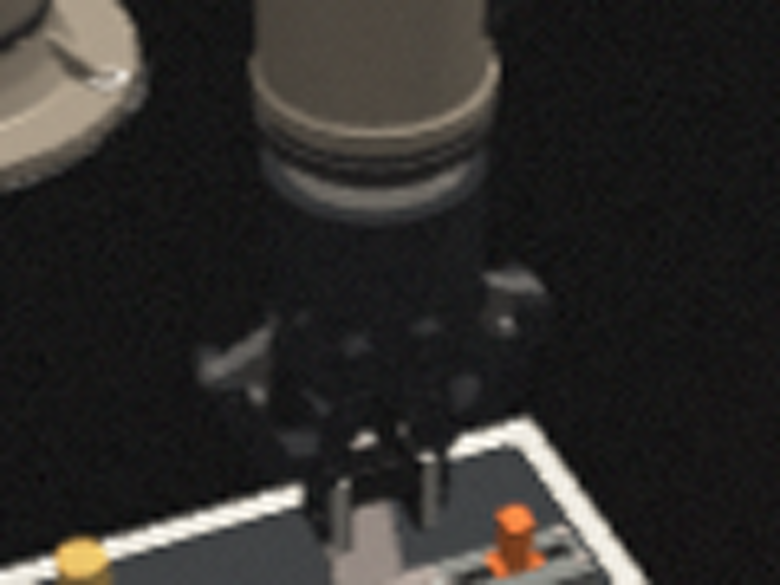

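arm_command(series=[[20,[0,7.4,-1.2],0],[20,[0,14.9,-1.8],0],[20,[0,22.4,-2.0],0],[20,[0,29.9,-1.6],0],[20,[0,37.3,-0.7],0],[20,[0,44.7,0.7],0],[20,[0,49,1.7],0],[20,[0,49,1.7],0]])

```text
t: 15.3
eef_pos: [0.6717, -0.0882, 0.2]
tool_rot: [-0.0, 0.756, 0.655, 0.0]
contact_force: [-0.4, 5.5, 1.2]
gripper_width: 0.326
```

```bash
python3 -c "
from h import *
cs();sh()
crop('scene','s9',190,100,310,190,6.5)
"
```

```text
t 15.30 case x 78.00 y -0.44 mm  Fx -1.17 Fy 5.43 Fz 1.24 gw 0.326
t 15.3 pos [ 0.6717 -0.0882  0.2   ] yaw x 81.77 F [-0.41  5.53  1.24] gw 0.326 tilt [ 2.e-04  7.e-04 -1.e+00]
```

View pics/s9.png

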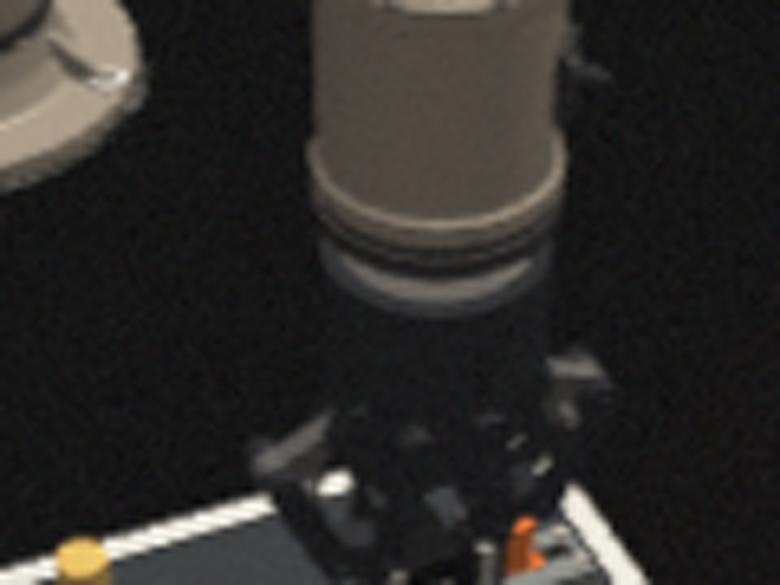

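arm_command(series=[[35,[0,0,0],0],[50,[0,0,0],0],[55,[0,0,0],0],[55,[0,0,0],0],[55,[0,0,-15],0],[55,[0,0,-40],0],[55,[0,0,-80],0],[55,[0,0,-120],0]])

```text
t: 16.35
eef_pos: [0.6715, -0.0887, 0.3213]
tool_rot: [0.0, 0.756, 0.654, 0.0]
contact_force: [-0.1, -0.8, -0.0]
gripper_width: 0.641
```

```bash
python3 -c "
from h import *
cs();sh()
crop('scene','s10',170,80,330,210,5)
crop('top','t10',205,120,355,250,4.6)
"
```

```text
t 16.35 case x 77.88 y -1.03 mm  Fx 0.02 Fy -0.80 Fz -0.01 gw 0.641
t 16.35 pos [ 0.6715 -0.0887  0.3213] yaw x 81.75 F [-0.09 -0.79 -0.01] gw 0.641 tilt [ 9.e-04 -2.e-04 -1.e+00]
```

View pics/s10.png

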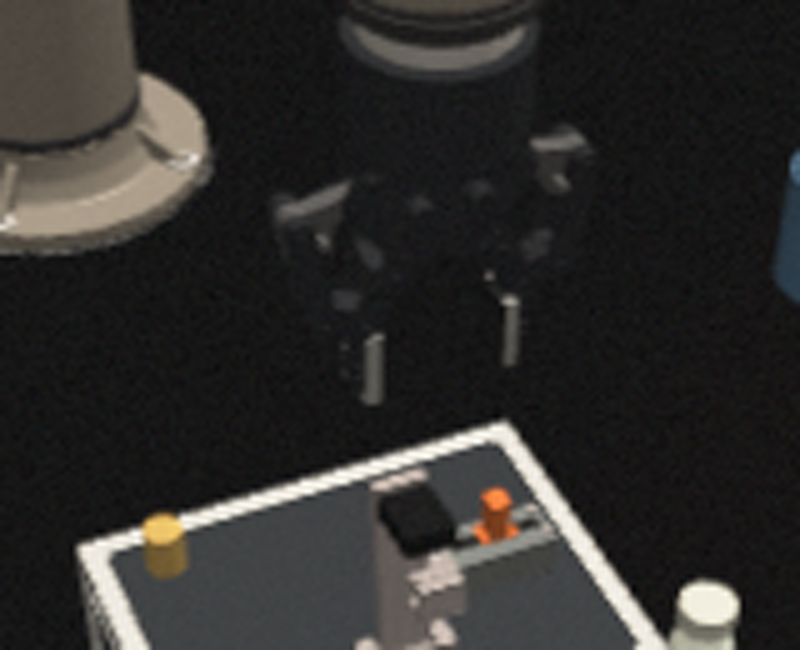

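```bash
python3 -c "
from h import *
from fit import W
for th in (1.3,1.45,1.57,1.7):
    q=[]
    for a,b in((.105,.04),(.112,-.0)):
        q.append([.05-a*np.cos(th)+b*np.sin(th),0,.098+a*np.sin(th)+b*np.cos(th)])
    print(th,((proj('scene',W([.5945,-.077,-.138],q))-[170,80])*5).round(0).tolist())
"
```

```text
1.3 [[413.0, 505.0], [379.0, 459.0]]
1.45 [[428.0, 532.0], [393.0, 475.0]]
1.57 [[439.0, 556.0], [404.0, 491.0]]
1.7 [[451.0, 584.0], [417.0, 512.0]]
```

arm_command(series=[[55,[0,0,-10],0],[55,[0,0,-10],0],[55,[0,0,-10],0]])

```text
t: 16.82
eef_pos: [0.6711, -0.0885, 0.3281]
tool_rot: [-0.001, 0.756, 0.655, -0.001]
contact_force: [0.1, 0.3, -0.2]
gripper_width: 0.64
```

```bash
python3 -c "
from h import *
sh()
a=cv2.imread('pics/s10.png')
im=crop('scene','s11',170,80,330,210,5)
b=cv2.imread('pics/s11.png');print(np.abs(a[430:].astype(int)-b[430:]).max(), np.abs(a[430:].astype(int)-b[430:]).mean())
"
```

```text
t 16.82 pos [ 0.6711 -0.0885  0.3281] yaw x 81.76 F [ 0.12  0.34 -0.25] gw 0.64 tilt [-0.0015  0.     -1.    ]
15 1.646590909090909
```

```bash
python3 -c "
from station import bot
print(bot.hand_in())"
```

```text
the job is handed in; nothing more can be done
None
```

The catch is unlocked: the safety tab is drawn back to its stop and the lever stands upright and let go. I handed the job in at about 17 s of the 51 s allowed; the hand-in gives no verdict.

- **Tab:** I gripped the nub and drew it back in small steps. It slid at about 3.4 N, then stopped moving at case y of about 73 mm. There the pull rose to about 9.3 N. Less the tab's 4 N of friction, that is about 5 N on the end stop, under the 12 N limit.
- **Lever:** A cautious first lift kept a steady 7 N past 0.07 rad, so the bolt was out. I then swung the grip along its arc to about 1.57 rad by the tool's position, released it and withdrew straight up.
- **Last checks:**
  - The picture shows the lever upright, at roughly 1.5 to 1.55 rad. Two pictures about half a second apart show no movement.
  - The nub sits about 10 mm from its locked place.
  - The gripper is about 100 mm above the lever, and the contact force reads near zero.
  - The stub, vial and mug are still in place where the pictures show them. I did not check the spanner, driver, mouse or pole piece in a final picture, but the arm did not go near them.
- **Disagreements:**
  - The top camera's corner fit was up to about 1.7 pixels off, so I relied on the scene camera.
  - The stub appeared 2 to 4 mm from its nominal place.

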